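Slide the staple carton through the check-in gate

ROBOT

A 6-joint arm with a two-finger parallel gripper is mounted at the origin on the work surface. World frame = base frame: x ahead of the robot, y to its left, z up, the work surface at z = 0. Lengths are in mm, angles in rad, forces in N, time in s.
With the tool pointing down it reaches from about 300 to 775 mm from the base axis. Payload 14.6 kg.
Tool frame: the origin (TCP) lies on the mounting face of the last link; the fingertips stand 173 mm ahead of it and the grasp point (between the pads) lies 155 mm ahead of it (robot.grip_point_offset is the distance from the TCP to the grasp point, in mm); z points along the fingers, y is the line along which they close (so a half turn about z gives the same grasp; the last joint's range is limited). The gripper opens to 85 mm and grips with 20 to 120 N. Pads are 22 mm wide; open, the fingers measure 114 mm over their backs; the gripper's body (76 mm by 85 mm) begins 54 mm behind the grasp point. The pads swing forward as they close: fully open they stand 13 mm farther back than shut.
Start: joints at [-1.249, 0.3, 1.521, -0, 1.321, -0.067], TCP at [208.486, -508.945, 404.681] pointing down, gripper open.
Joint ranges: [-3.03, 3.03], [-0.79, 2.21], [0.23, 2.52], [-1.04, 4.18], [0, 3.07], [-2.55, 2.55]. Speed limits (rad/s): [2.22, 2.22, 2.57, 3.14, 3.14, 3.14].

INTERFACE

Orientations are given as a unit quaternion [x, y, z, w].
In Python, from workcell import robot gives the robot as it stands. The module is installed in compiled form; this text tells all that it offers.
- The arm moves only by the shell command python3 -m crank 'ROWS' [FORCE]. ROWS is JSON, one flat list of numbers, 5 for each row, row after row: the finger opening in m, from 0 to 0.0854, then the shift along the tool's x, y, z in m, then the turn about the tool's z in rad. In form: [hand, tx, ty, tz, twist, hand, tx, ty, tz, twist, ...]. A call has 1 to 12 rows; each row is the pose to reach, as a shift and turn from the pose commanded when the call began, along the tool's axes at that moment; what a row does not reach only later rows make up. A row lasts 1/10 s, in which the tool goes at most 50 mm and 8.59 degrees, less where a joint would pass 70% of its speed; a pose out of reach is approached as far as the arm can. A call with a gripper value outside its range is refused whole. The fingers move at their own pace and stop on an object; FORCE is the grip in N (left out, the last holds). Time passes only in rows, so rows that repeat a pose let the fingers close. It gives the time, the measured TCP pose, the force, the opening and the grip force at its end, in the units of the state.
- robot.get_state(): the state, without advancing time (a new reading comes with each control period).
- robot.camera(name): name is "scene" or "top" or "wrist"; returns the picture (400x640x3 uint8, red, green, blue); there is no depth.
- robot.calibration(name): a dict with "mtx" (3x3 intrinsics, pixels), "position" and "orientation" of the camera in the world; the wrist camera has in their place "tool_from_camera" (4x4, takes a point from camera to tool coordinates, whose origin is the TCP and whose axes are the flange's). Camera axes: x right, y down, z forward; pixel columns grow to the right and rows downward; lengths in mm; the calibration is good to about 2 mm. A picture is of the moment at which its call begins: read the wrist's pose just before it. calibration takes no time and is no camera call.
- robot.job_done(): hands the job in; it is judged then, once.
The state is a dict: "time_s": time; "joint_pos": joint angles; "qvel": joint speeds; "joint_torque": joint torques, N m; "eef_pos": TCP position; "tcp_rot": TCP orientation; "wrist_force": force on the tool from outside, world axes, zero at the start; "moment": the same for the moment, N m; "grip_width": opening from 0.0 (shut) to 1.0 (fully open); "gripper_force": force on a finger pad.
Only numpy, scipy, OpenCV 4.12 (cv2) and the standard library are available. Lean on these libraries where they do the work, as an engineer would, in place of code of your own. Each camera call takes 0.05 s, during which the arm holds its last target. There are 200 camera calls.

TASK

Push the blue carton of staples across the bench with your fingertips, in through the narrow gap between the two metal guide blocks and out the other side, until the whole carton lies straight on the green pad in front of the reader. Do not pick it up or tip it: it stays flat on the bench all the way. Leave the red carton and all the other things where they stand.

Things in the scene. Friction and masses are not known exactly. Their poses are not given: they have to be found in the camera images.
- blue_carton: Loose blue carton of staples, to be pushed: 70 mm (its x) by 50 mm (its y) by 40 mm high, 0.2 to 0.45 kg, firm, white label on top. Origin: centre of its underside. Starts at station x -160 to -120 mm and 70 to 85 mm to one side of the gap's centre line (so it must first be brought into line), its x axis within 0.25 rad of the station's x.
- red_carton: Loose red carton of the same size and frame, beside the blue one on the other side of the gap's centre line; the two swap sides from start to start. With the blue carton in line there is about 8 mm or more between them. Not to be moved.
- station: Check-in station fixed to the bench: two aluminium guide blocks, green pad, reader; its place and yaw vary. Origin: on the bench (z = 0), midway between the blocks. Its x axis is the direction of travel through the gap to the pad (world +y within 0.2 rad), y across the gap, z up. Bare bench before the gap.
- gap (a point): Middle of the gap at the blocks' top, 45 mm above the station's origin. The gap is 55 mm wide (station y -27.5 to 27.5 mm), open above. Each block is 55 mm long (station x -30 to 25 mm), 30 mm wide, 45 mm high, its entry end a half-round nose of 15 mm radius.
- pad (a point): Centre of the green pad, 90 mm along x from the station's origin. The pad is only a marking, flush with the bench: 110 mm long (station x 35 to 145 mm), 80 mm wide (y -40 to 40 mm). Past it, at station x 175 to 225 mm, stands the black reader, 70 mm wide and 105 mm high.
- tape_roll: Loose roll of yellow tape lying flat, 96 mm across, 25 mm high, at the right far side. Origin: centre of its underside.
- stapler: Loose orange and black stapler, about 130 by 36 by 62 mm high, at the right near side. Origin: centre of its underside.
- pen_cup: Loose empty grey pen cup, 76 mm across, 95 mm high, at the left near side. Origin: centre of its underside.
- glue: Loose white glue bottle with an orange cap, 44 mm across, 120 mm high, at the left far side. Origin: centre of its underside.
- ink_jar: Loose black jar, 56 mm across, 60 mm high, on the far side of the station. Origin: centre of its underside.
Things that resemble listed ones, but are neither listed nor needed, are in the scene too. Leave any orange look-alike of the blue_carton alone.

How it is judged (in metres and radians):
On the way:
1. the blue carton passes between the guide blocks (x of blue_carton in the frame of station between -0.025 and 0.025 m and y of blue_carton in the frame of station between -0.006 and 0.006 m and angle between the x axis of blue_carton and the x axis of station, either way round below 0.2 rad), for 0.05 s.
At the end, for the whole second after the job is handed in: The blue carton, having come through the gap, rests flat and still on the green pad: its centre within 22 mm of the pad's centre along the direction of travel and 18 mm across it, its long side within 0.2 rad of the direction of travel; no other thing has moved 15 mm or more (x of blue_carton in the frame of station between 0.068 and 0.112 m and y of blue_carton in the frame of station between -0.018 and 0.018 m and angle between the x axis of blue_carton and the x axis of station, either way round below 0.2 rad and height (world z) of blue_carton below 0.004 m and angle between blue_carton's own z axis and vertical below 0.05 rad and linear speed of blue_carton below 0.01 m/s and distance of each of red_carton, tape_roll, stapler, pen_cup, glue, ink_jar from where it was at the start of the episode below 0.015 m); the robot touches nothing.
It fails at once if the blue carton is lifted off the bench or tipped (height (world z) of blue_carton above 0.01 m or angle between blue_carton's own z axis and vertical above 0.25 rad).
It fails at once if another thing is moved 15 mm or more or tipped (distance of any of red_carton, tape_roll, stapler, pen_cup, glue, ink_jar from where it was at the start of the episode above 0.015 m or angle between any of red_carton, tape_roll, stapler, pen_cup, glue, ink_jar's own z axis and vertical above 0.3 rad).
It also fails if it takes over 54 s, if anything falls off the work surface, if the arm or the gripper's body presses on something with over 40 N, if the wrist force passes 120 N, or if a joint passes its speed limit or range.

## Working session

There is one attempt and no reset: what is moved stays moved. The work goes in short steps, Python scripts to look and compute and a shell command to move; the robot and the scene stay as the last step left them, time stands still between calls to the robot, and variables do not carry over. Pictures are saved under pics/ and viewed, at most 10 in all, crops included, and the job is handed in when it is done.

```bash
mkdir -p pics
python3 - <<'E'
from workcell import robot
import cv2
for n in ["top","scene"]:
    im=robot.camera(n); cv2.imwrite(f"pics/{n}0.png",im[:,:,::-1])
    c=robot.calibration(n); print(n,c)
print(robot.calibration("wrist")); print(robot.get_state())
E
```

```text
top {'mtx': array([[515.52213437,   0.        , 319.65676532],
       [  0.        , 515.52213437, 201.99071238],
       [  0.        ,   0.        ,   1.        ]]), 'position': array([ 355.03960066,  -49.51744061, 1228.08240709]), 'orientation': array([ 0.71137126, -0.69864091,  0.05049178, -0.05746641])}
scene {'mtx': array([[387.10636634,   0.        , 319.07451871],
       [  0.        , 387.10636634, 201.59153296],
       [  0.        ,   0.        ,   1.        ]]), 'position': array([902.95496473, 314.83409305, 840.58659938]), 'orientation': array([ 0.37920652,  0.88405002, -0.25243831, -0.10456039])}
{'mtx': array([[331.0237998 ,   0.        , 318.11181589],
       [  0.        , 331.0237998 , 206.21443766],
       [  0.        ,   0.        ,   1.        ]]), 'tool_from_camera': array([[ 7.80847521e-04, -9.61990603e-01, -2.73081434e-01,
         6.85707271e+01],
       [ 9.99999301e-01,  5.08749136e-04,  1.06720945e-03,
        -3.61704544e-01],
       [-8.87715521e-04, -2.73082076e-01,  9.61990328e-01,
         3.00786159e+01],
       [ 0.00000000e+00,  0.00000000e+00,  0.00000000e+00,
         1.00000000e+00]])}
{'time_s': 0.1, 'joint_pos': array([-1.24856535e+00,  3.00408603e-01,  1.52152283e+00,  9.46804183e-06,
        1.32071941e+00, -6.65935515e-02]), 'qvel': array([-0.00031739, -0.00148832, -0.0008411 , -0.00058837, -0.00064065,
        0.0011398 ]), 'joint_torque': array([ 3.05764646e-03, -5.44378567e+01, -3.62370372e+01,  4.42017563e-05,
        3.02240405e-03,  6.31871762e-05]), 'eef_pos': array([ 208.49638077, -508.91405465,  404.18014863]), 'tcp_rot': array([ 9.81161473e-01,  1.93188724e-01, -6.28952070e-05, -5.25361008e-04]), 'wrist_force': array([-0.22590294,  0.56157971,  0.07969863]), 'moment': array([ 0.00194448, -0.03142711, -0.00187859]), 'gripper_force': 0.0, 'grip_width': 1.0001484816186788}
```

View pics/top0.png

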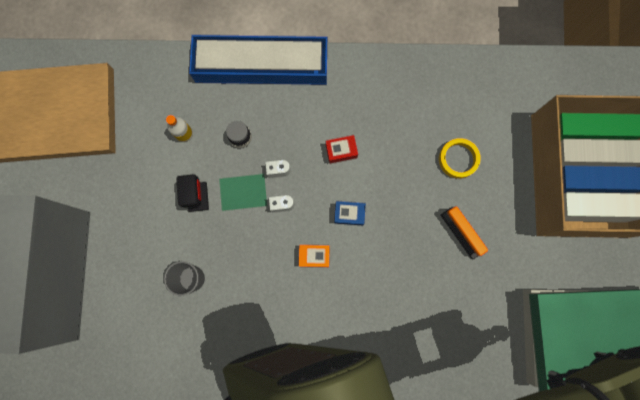

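View pics/scene0.png

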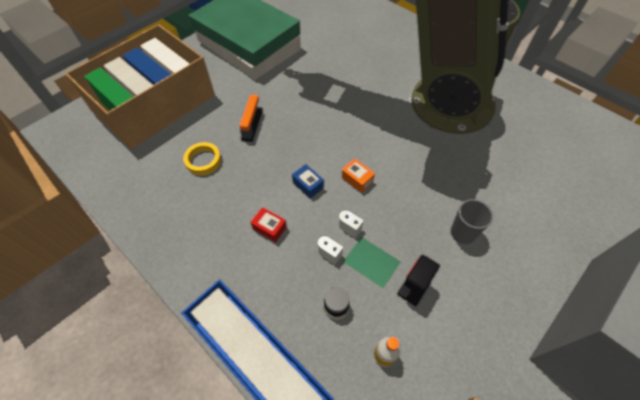

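The top view shows the blue carton at (350,213), red at (341,149), blocks at (278,167) and (281,203), the pad at (243,192), the reader at (190,191) and the orange look-alike at (314,256). The scene view shows the same layout.

```bash
cat > h.py <<'E'
import numpy as np, cv2
from scipy.spatial.transform import Rotation as R
from workcell import robot
def shot(name):
    s=robot.get_state(); im=robot.camera(name); c=robot.calibration(name)
    if name=="wrist":
        T=c["tool_from_camera"]; Rt=R.from_quat(s["tcp_rot"]).as_matrix()
        return im,c["mtx"],Rt@T[:3,:3],s["eef_pos"]+Rt@T[:3,3]
    return im,c["mtx"],R.from_quat(c["orientation"]).as_matrix(),np.array(c["position"])
def cast(px,cam,z):
    _,K,Rc,p=cam; px=np.atleast_2d(px).astype(float)
    d=np.c_[px,np.ones(len(px))]@np.linalg.inv(K).T@Rc.T
    return (p+d*((z-p[2])/d[:,2])[:,None])[:,:2]
def mask(im,col):
    h=cv2.cvtColor(im,cv2.COLOR_RGB2HSV)
    rng={"blue":[(100,120,40),(125,255,255)],"green":[(65,80,30),(90,255,200)],"orange":[(8,150,120),(18,255,255)],"red":[(0,150,60),(6,255,255)],"white":[(0,0,190),(180,40,255)]}[col]
    return cv2.inRange(h,*[np.array(v) for v in rng])
def blobs(im,col,amin):
    m=mask(im,col); m=cv2.morphologyEx(m,cv2.MORPH_CLOSE,np.ones((3,3)))
    cs,_=cv2.findContours(m,cv2.RETR_EXTERNAL,cv2.CHAIN_APPROX_NONE)
    return [c[:,0] for c in cs if cv2.contourArea(c)>amin]
def rects(cam,col,z,amin=100):
    out=[]
    for c in blobs(cam[0],col,amin):
        w=cast(c,cam,z).astype(np.float32); (cx,cy),(a,b),t=cv2.minAreaRect(w)
        if a<b: a,b,t=b,a,t+90
        t=np.deg2rad(t)%np.pi
        out.append((c.mean(0).round(),np.round([cx,cy,a,b],1),round(t,3)))
    return out
E
python3 - <<'E'
from h import *
cam=shot("top")
for col,z in [("blue",40),("green",0),("orange",40),("red",40),("white",45)]:
    for r in rects(cam,col,z,60):
        if 150<r[0][0]<400 and r[0][1]>100: print(col,*r)
E
```

```text
blue [349. 213.] [ 513.9 -105.7   68.4   49.8] 1.516
green [243. 192.] [565.8 151.1 107.6  76.7] 1.697
orange [314. 256.] [413.5 -25.3  69.1  48. ] 1.589
orange [171. 120.] [731.2 324.6  26.5  20.3] 0.809
red [341. 149.] [667.  -85.1  70.4  54.4] 1.79
white [349. 212.] [ 515.4 -102.5   35.6   27.2] 1.488
white [280. 202.] [535.7  53.7  51.2  28.2] 1.604
white [277. 166.] [620.5  64.8  51.4  27.5] 1.715
```

```bash
python3 -m crank '[0.035,0.382,-0.271,0.07,0.259,0.035,0.382,-0.271,0.07,0.259,0.035,0.382,-0.271,0.07,0.259,0.035,0.382,-0.271,0.07,0.259,0.035,0.382,-0.271,0.07,0.259,0.035,0.382,-0.271,0.07,0.259,0.035,0.382,-0.271,0.07,0.259,0.035,0.382,-0.271,0.07,0.259,0.035,0.382,-0.271,0.07,0.259,0.035,0.382,-0.271,0.07,0.259,0.035,0.382,-0.271,0.07,0.259,0.035,0.382,-0.271,0.07,0.259]'
cat >> h.py <<'E'
def station(o,yaw): # world->station
    c,s=np.cos(yaw),np.sin(yaw); return lambda p:(np.array(p)-o)@np.array([[c,-s],[s,c]])
E
python3 - <<'E'
from h import *
cam=shot("wrist"); cv2.imwrite("pics/w1.png",cam[0][:,:,::-1])
for col,z in [("blue",40),("green",0),("orange",40),("red",40),("white",45)]:
    for r in rects(cam,col,z,300): print(col,*r)
E
```

```text
time_s: 1.35
eef_pos: [459.2, -113.2, 334.5]
tcp_rot: [0.998, 0.065, -0.0, -0.0]
wrist_force: [0.4, -1.3, -0.2]
grip_width: 0.407
gripper_force: 0.0
blue [316. 128.] [ 513.6 -104.6   68.6   48.7] 1.512
green [39. 36.] [555.3 135.9  76.8  56.1] 1.703
orange [211. 235.] [416.8 -25.8  75.1  59. ] 1.565
orange [632. 204.] [ 481.7 -370.4   96.1   19.5] 0.391
white [311. 128.] [ 514.2 -100.8   38.5   30.6] 1.513
white [98. 71.] [533.7  55.9  54.6  29.3] 1.703
```

View pics/w1.png

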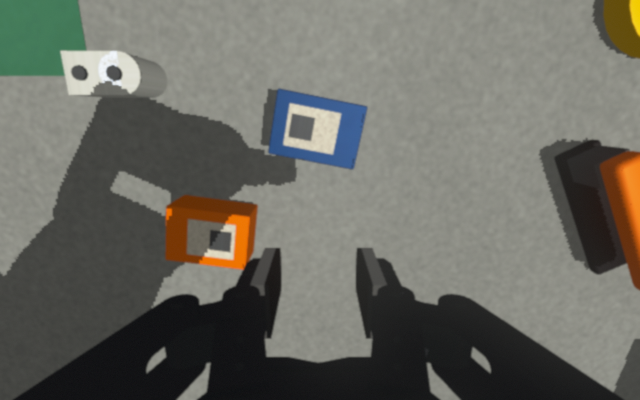

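Wrist view: blue at (316,128), with the orange look-alike at (211,235) clear of the left finger. Both cameras agree on the positions, so I'll descend and push sideways.

```bash
python3 -m crank '[0.035,0,0,0.05,0,0.035,0,0,0.1,0,0.035,0,0,0.14,0,0.035,0,0,0.152,0,0.035,0,0,0.152,0]' && python3 -m crank '[0.035,0.01,0,0,0,0.035,0.018,0,0,0,0.035,0.025,0,0,0,0.035,0.032,0,0,0,0.035,0.039,0,0,0,0.035,0.046,0,0,0,0.035,0.053,0,0,0,0.035,0.06,0,0,0,0.035,0.067,0,0,0,0.035,0.074,0,0,0,0.035,0.08,0,0,0,0.035,0.08,0,0,0]'
cat > look.py <<'E'
from h import *
import sys
cam=shot("top"); w=station(np.array([577.4,61.8]),1.702)
for col in ("blue","red","orange"):
    for r in rects(cam,col,40,60):
        if 150<r[0][0]<400 and r[0][1]>130: print(col,r[1],w(r[1][:2]).round(1),round(r[2]-1.702,3))
s=robot.get_state(); print("tcp",w(s["eef_pos"][:2]).round(1),s["eef_pos"].round(1))
if len(sys.argv)>1: cv2.imwrite(f"pics/{sys.argv[1]}.png",cv2.resize(cam[0][100:300,150:450,::-1],None,fx=2.5,fy=2.5))
E
python3 look.py t2
```

```text
time_s: 1.9
eef_pos: [459.0, -114.1, 182.2]
tcp_rot: [0.998, 0.064, -0.001, -0.0]
wrist_force: [0.5, -0.4, 0.1]
grip_width: 0.411
gripper_force: 0.0
time_s: 3.1
eef_pos: [539.2, -102.9, 182.7]
tcp_rot: [0.998, 0.065, 0.0, 0.0]
wrist_force: [0.1, -0.1, 0.5]
grip_width: 0.405
gripper_force: 0.0
red [666.7 -85.1  70.   54.6] [-157.3  -69.3] 0.078
tcp [-158.3   59.8] [ 538.9 -102.9  182.6]
```

View pics/t2.png

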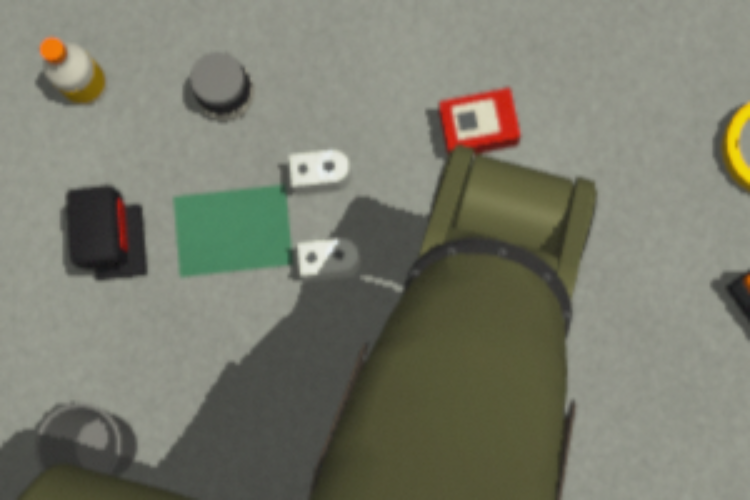

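The top view is blocked by the arm; only red is visible, unmoved at (480,120) in the crop. I'll use the wrist and scene cameras instead.

```bash
cat > look.py <<'E'
from h import *
import sys
w=station(np.array([577.4,61.8]),1.702)
for n in sys.argv[1].split(","):
    cam=shot(n)
    for col in ("blue","red","green","white"):
        for r in rects(cam,col,{"green":0,"white":45}.get(col,40),60):
            p=w(r[1][:2])
            if -230<p[0]<150 and -130<p[1]<150: print(n,col,r[0],r[1][2:],p.round(1),round(r[2]-1.702,3))
    if len(sys.argv)>2: cv2.imwrite(f"pics/{sys.argv[2]}.png",cam[0][:,:,::-1])
s=robot.get_state(); print("tcp",w(s["eef_pos"][:2]).round(1),s["eef_pos"][2].round(1),s["time_s"])
E
python3 look.py scene,wrist w2
```

```text
scene blue [293. 198.] [79.1 63.8] [-144.6   15.4] -0.021
scene red [269. 224.] [79.5 59.2] [-148.2  -79.3] 0.083
scene green [372. 262.] [106.2  75.5] [92.2 -0.2] -0.002
scene white [329. 245.] [56.9 32.9] [ -0.3 -41.5] -0.002
scene white [353. 222.] [34.1 31. ] [10.4 42.6] -0.033
scene white [292. 195.] [40.1 24.2] [-152.9   13.3] -0.758
wrist blue [297. 198.] [69. 51.] [-153.2   22.6] -0.001
wrist red [309.   6.] [56.4  5.4] [-155.5  -38.3] 0.0
wrist white [303. 191.] [38.5 30.2] [-149.6   22.1] -0.001
tcp [-158.3   60.1] 182.6 3.25
```

View pics/w2.png

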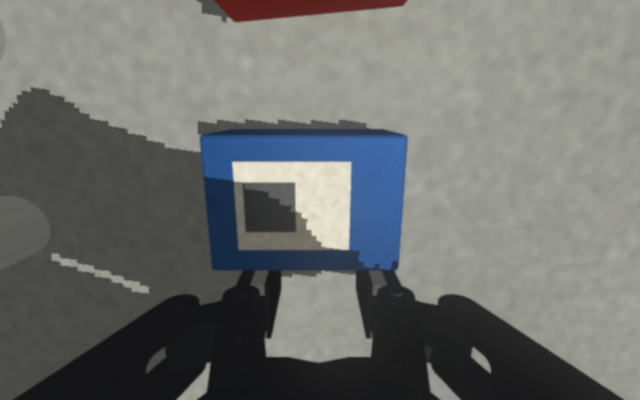

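The carton sits flush at (305,200), aligned, at station y 22.6. Push 22 mm more.

```bash
python3 -m crank '[0.035,0.006,0,0,0,0.035,0.012,0,0,0,0.035,0.017,0,0,0,0.035,0.02,0,0,0,0.035,0.0225,0,0,0,0.035,0.0225,0,0,0,0.035,0.0225,0,0,0]' && python3 look.py wrist
```

```text
time_s: 3.95
eef_pos: [560.9, -100.1, 182.7]
tcp_rot: [0.998, 0.065, 0.0, 0.0]
wrist_force: [-0.5, 0.0, 0.3]
grip_width: 0.412
gripper_force: 0.0
wrist blue [298. 200.] [69.1 51.3] [-153.2    0.9] -0.001
wrist red [310.  38.] [70.5 22.3] [-157.2  -52.4] 0.0
wrist white [303. 194.] [38.5 30. ] [-149.6    0.5] -0.001
wrist white [297.  14.] [38.2  8.6] [-153.2  -57.8] 0.0
tcp [-158.3   37.6] 182.7 4.0
```

```bash
python3 -m crank '[0.035,-0.02,0,0,0,0.012,-0.02,0,-0.05,0,0.012,-0.02,0.03,-0.1,-0.1,0.012,0.0,0.059,-0.12,-0.3,0.012,0.02,0.059,-0.12,-0.45,0.012,0.037,0.059,-0.12,-0.6,0.012,0.037,0.059,-0.12,-0.75,0.012,0.037,0.059,-0.12,-0.9,0.012,0.037,0.059,-0.12,-1.05,0.012,0.037,0.059,-0.12,-1.2,0.012,0.037,0.059,-0.12,-1.35,0.012,0.037,0.059,-0.12,-1.5]' && python3 -m crank '[0.012,0,0,0,-0.072,0.012,0,0,0,-0.072,0.012,0,0,0,-0.072]' && python3 look.py wrist w3
```

```text
time_s: 5.2
eef_pos: [605.1, -153.8, 302.7]
tcp_rot: [0.702, 0.712, 0.0, 0.0]
wrist_force: [0.2, 0.6, 0.5]
grip_width: 0.146
gripper_force: 0.0
time_s: 5.5
eef_pos: [605.2, -153.8, 302.7]
tcp_rot: [0.679, 0.734, 0.0, 0.0]
wrist_force: [0.0, 0.6, -0.5]
grip_width: 0.14
gripper_force: 0.0
wrist blue [313. 118.] [68.6 48.2] [-153.4    1.8] -0.003
wrist red [418. 115.] [69.1 54.5] [-156.2  -68.8] 0.086
wrist white [428. 102.] [37.3 27.1] [-151.9  -71.3] 0.091
tcp [-217.4    0.7] 302.7 5.55
```

View pics/w3.png

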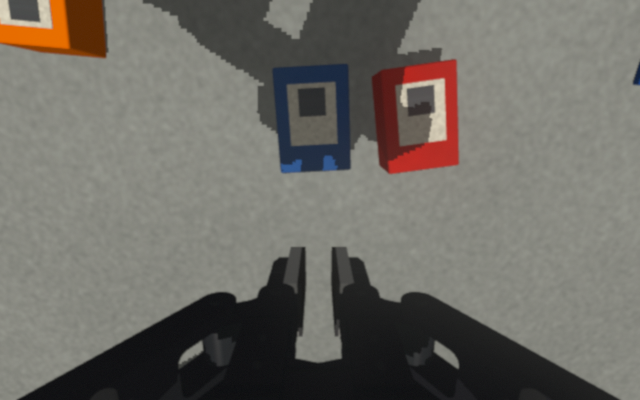

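Wrist view: blue is straight ahead at (313,118) and red is apart at (418,115). I'll descend and push toward the gap.

```bash
python3 -m crank '[0.012,0,0,0.05,0,0.012,0,0,0.1,0,0.012,0,0,0.12,0,0.012,0,0,0.12,0,0.012,0,0,0.12,0]' && python3 -m crank '[0.012,0.01,0,0,0,0.012,0.018,0,0,0,0.012,0.024,0,0,0,0.012,0.031,0,0,0,0.012,0.038,0,0,0,0.012,0.046,0,0,0,0.012,0.054,0,0,0,0.012,0.062,0,0,0,0.012,0.069,0,0,0,0.012,0.075,0,0,0,0.012,0.08,0,0,0,0.012,0.08,0,0,0]' && python3 look.py wrist,scene && python3 look.py wrist w4
```

```text
time_s: 6.05
eef_pos: [605.6, -154.0, 183.7]
tcp_rot: [0.678, 0.735, 0.0, 0.0]
wrist_force: [0.4, -0.1, 0.4]
grip_width: 0.139
gripper_force: 0.0
time_s: 7.25
eef_pos: [598.6, -73.3, 182.5]
tcp_rot: [0.678, 0.735, -0.0, -0.0]
wrist_force: [0.3, -0.7, 0.2]
grip_width: 0.139
gripper_force: 0.0
wrist blue [311. 169.] [69.5 49.2] [-90.2  -2.2] -0.052
wrist red [444. 353.] [14.8  5.3] [-163.4  -52.7] 0.856
wrist red [498. 277.] [84.2 41.2] [-131.1  -71.9] 1.031
wrist white [191. 354.] [12.9  3. ] [-154.8   47.7] -0.933
wrist white [465. 305.] [10.   6.6] [-138.9  -56.5] 0.078
wrist white [520. 309.] [31.3 18.8] [-145.1  -74.9] 0.087
wrist white [318. 320.] [36.9 16.3] [-141.6   -2.4] -0.049
wrist white [393. 278.] [17.2  9.3] [-126.  -30.] -0.07
wrist white [393. 249.] [7.2 3.1] [-115.   -29.5] -1.44
wrist white [ 92. 219.] [136.6  92.7] [-120.8   62.9] -0.306
wrist white [567. 197.] [157.2  65.2] [-115.1  -81.8] 0.21
scene blue [307. 219.] [79.4 60.5] [-84.7 -10.6] -0.049
scene red [269. 224.] [79.8 59.1] [-148.   -79.3] 0.083
scene green [372. 262.] [106.7  76.4] [91.9  0.3] -0.004
scene white [333. 249.] [32.4 30.7] [ 11.6 -42.6] -0.002
scene white [268. 221.] [31.6 25.9] [-150.5  -74.8] 0.123
tcp [-137.3   -3.3] 182.5 7.35
wrist blue [311. 167.] [68.9 49.2] [-90.1  -2.3] -0.049
wrist red [444. 353.] [14.8  5.3] [-164.   -52.5] 0.856
wrist red [498. 277.] [84.4 41.6] [-131.5  -71.8] 1.031
wrist white [191. 354.] [12.9  3. ] [-155.4   47.7] -0.938
wrist white [466. 305.] [10.2  6.6] [-139.4  -56.5] 0.078
wrist white [517. 307.] [31.9 22.9] [-145.7  -72.9] 0.087
wrist white [318. 320.] [37.7 16.3] [-141.7   -2.4] -0.049
wrist white [393. 277.] [17.6  9.5] [-126.3  -29.8] -0.107
wrist white [392. 248.] [7.4 2.3] [-114.9  -29.5] -1.62
wrist white [ 94. 215.] [136.9  92.6] [-121.3   63. ] -0.306
wrist white [562. 185.] [155.5  65.1] [-115.   -81.7] 0.21
tcp [-137.5   -3.3] 182.5 7.4
```

View pics/w4.png

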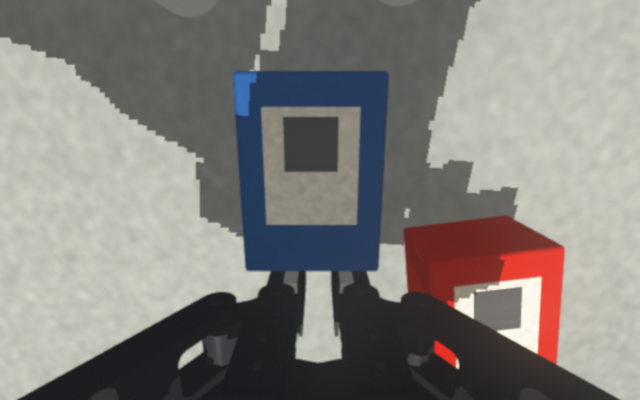

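Carton is at (312,170), still flush, but the tool heading is about 0.05 rad off (1.651 vs 1.702). I'll correct the heading during the next stretch.

```bash
python3 -m crank '[0.012,0.003,0,0,-0.02,0.012,0.007,0,0,-0.04,0.012,0.011,-0.0005,0,-0.05,0.012,0.015,-0.0008,0,-0.05,0.012,0.018,-0.001,0,-0.05,0.012,0.02,-0.001,0,-0.05,0.012,0.02,-0.001,0,-0.05]' && python3 look.py wrist w5
```

```text
time_s: 8.1
eef_pos: [596.1, -53.9, 182.7]
tcp_rot: [0.659, 0.752, 0.0, -0.0]
wrist_force: [0.4, 0.1, 0.1]
grip_width: 0.14
gripper_force: 0.0
wrist blue [311. 169.] [69.3 49. ] [-70.9  -0.3] 0.001
wrist red [440. 350.] [9.9 5.2] [-140.1  -52.1] 0.89
wrist red [485. 302.] [71.4 26.3] [-116.4  -69.1] 1.109
wrist white [621. 365.] [8.6 3.8] [-143.1 -121.1] 0.398
wrist white [636. 365.] [14.3  3. ] [-143.6 -127.4] 0.318
wrist white [452. 359.] [9.2 3.2] [-140.3  -54.9] 0.592
wrist white [566. 352.] [8.3 4.6] [-136.8  -99.1] 1.117
wrist white [519. 338.] [10.7  5.4] [-129.9  -79.6] 1.079
wrist white [319. 328.] [36.4 16.2] [-122.6   -0.5] 0.144
wrist white [394. 273.] [11.6  4.8] [-103.2  -30.1] -0.106
wrist white [446. 151.] [7.6 5.1] [-60.  -43.6] 1.291
wrist white [505. 123.] [6.7 2.4] [-51.  -61.9] -0.855
wrist white [487. 109.] [5.  4.4] [-47.2 -55.4] 0.937
wrist white [59. 88.] [4.  3.7] [-40.8  76.8] -1.049
wrist white [577. 199.] [106.   52.1] [-89.1 -87.2] 0.26
wrist white [517.  73.] [5.4 2.7] [-36.3 -63. ] 0.664
wrist white [ 95. 194.] [123.5  96.6] [-91.6  89.8] -1.133
wrist white [ 5. 67.] [4.4 4.4] [-34.9  91. ] -0.256
wrist white [61. 62.] [6.9 4.8] [-33.1  75.2] -0.683
wrist white [25. 44.] [3.7 2.6] [-28.5  84.2] -0.24
wrist white [532.  44.] [4.2 3.1] [-28.5 -66.3] 1.0
wrist white [586.  46.] [27.5 27.4] [-30.4 -83.6] -1.57
wrist white [508.   4.] [3.4 2.3] [-18.  -57.4] -1.57
tcp [-117.3   -3.4] 182.7 8.15
```

View pics/w5.png

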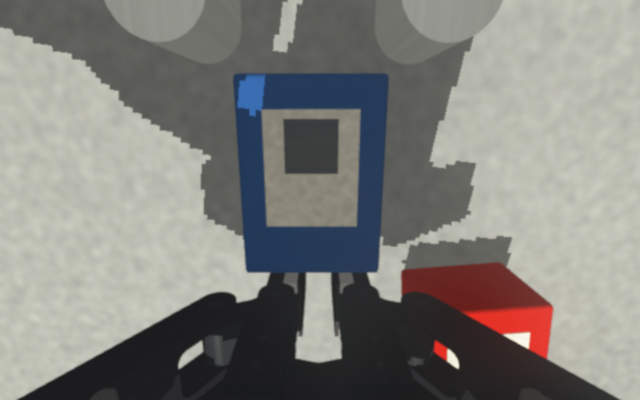

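The carton is straight at (311,170). The block noses are at the top, with inner top edges near columns 206 and 402. I'll compute the gap centre in the same view.

Run:
```python
from h import *
w=station(np.array([577.4,61.8]),1.702)
cam=shot("wrist")
print(w(cast([[206,2],[402,2],[103,2],[503,2]],cam,45)).round(1)); print(w(cast([[234,74],[388,74]],cam,40)).round(1))
```

```text
[[-17.5  29.5]
 [-17.5 -26.9]
 [-17.5  59.1]
 [-17.5 -55.9]]
[[-36.3  24. ]
 [-36.3 -24.9]]
```

```bash
python3 -m crank '[0.012,0.004,-0.0006,0,0,0.012,0.008,-0.0011,0,0,0.012,0.012,-0.0017,0,0,0.012,0.016,-0.0017,0,0,0.012,0.02,-0.0017,0,0,0.012,0.024,-0.0017,0,0,0.012,0.028,-0.0017,0,0,0.012,0.032,-0.0017,0,0,0.012,0.032,-0.0017,0,0]' && python3 look.py wrist w6 | grep -v white
```

```text
time_s: 9.1
eef_pos: [590.2, -22.1, 182.6]
tcp_rot: [0.659, 0.752, 0.0, -0.0]
wrist_force: [-0.1, -0.9, 0.3]
grip_width: 0.137
gripper_force: 0.0
wrist blue [311. 169.] [69.3 48.9] [-38.5   1.2] 0.001
wrist red [446. 354.] [15.5  4.3] [-109.8  -53.1] 0.885
tcp [-85.1  -1.6] 182.6 9.15
```

View pics/w6.png

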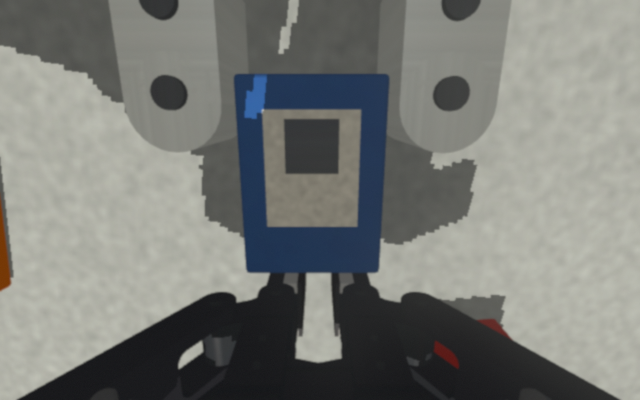

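The carton front has entered centred: its edges at 234/388 lie between block edges 219/401. Pushing straight on.

```bash
python3 -m crank '[0.012,0.004,0,0,0,0.012,0.01,0,0,0,0.012,0.016,0,0,0,0.012,0.022,0,0,0,0.012,0.028,0,0,0,0.012,0.034,0,0,0,0.012,0.04,0,0,0,0.012,0.046,0,0,0,0.012,0.052,0,0,0,0.012,0.057,0,0,0,0.012,0.06,0,0,0,0.012,0.06,0,0,0]' && python3 look.py wrist | grep -v white
```

```text
time_s: 10.35
eef_pos: [582.4, 37.2, 182.7]
tcp_rot: [0.659, 0.752, 0.0, -0.0]
wrist_force: [1.0, 0.3, 0.4]
grip_width: 0.142
gripper_force: 0.0
wrist blue [312. 168.] [69.2 49.4] [21.6  1.2] 0.001
wrist green [312.  56.] [80.1 50.8] [62.8  1.4] -1.57
tcp [-25.3  -1.7] 182.8 10.4
```

```bash
python3 -m crank '[0.012,-0.005,0,0,0,0.004,-0.005,-0.003,-0.006,0,0.004,-0.005,-0.003,-0.013,0,0.004,-0.003,-0.003,-0.013,0,0.004,0.002,-0.003,-0.013,0,0.004,0.008,-0.003,-0.013,0,0.004,0.014,-0.003,-0.013,0,0.004,0.02,-0.003,-0.013,0,0.004,0.026,-0.003,-0.013,0,0.004,0.032,-0.003,-0.013,0,0.004,0.035,-0.003,-0.013,0,0.004,0.035,-0.003,-0.013,0]' && python3 look.py wrist | grep -v white
```

```text
time_s: 11.6
eef_pos: [574.7, 71.7, 195.5]
tcp_rot: [0.659, 0.752, -0.0, -0.0]
wrist_force: [0.6, 0.1, -0.2]
grip_width: 0.041
gripper_force: 0.0
wrist blue [320. 164.] [69.1 49.4] [56.6  1.5] 0.001
wrist green [320.  89.] [89.7 80. ] [82.3  1.2] 0.001
tcp [9.9 1.4] 195.5 11.65
```

```bash
python3 -m crank '[0.004,0.004,0,0,0,0.004,0.01,0,0,0,0.004,0.016,0,0,0,0.004,0.022,0,0,0,0.004,0.027,0,0,0,0.004,0.031,0,0,0,0.004,0.0335,0,0,0,0.004,0.0335,0,0,0]' && python3 look.py wrist | grep -v white && python3 -m crank '[0.004,-0.006,0,0,0,0.004,-0.012,0,0,0,0.004,-0.012,0,-0.05,0,0.004,-0.012,0,-0.1,0,0.004,-0.06,0,-0.12,0,0.004,-0.1,0,-0.12,0,0.004,-0.1,0,-0.12,0,0.004,-0.1,0,-0.12,0,0.004,-0.1,0,-0.12,0]' && python3 look.py wrist w7; python3 look.py scene | grep -v white
```

```text
time_s: 12.45
eef_pos: [570.5, 104.6, 195.7]
tcp_rot: [0.659, 0.752, 0.0, -0.0]
wrist_force: [-0.2, -0.3, 0.3]
grip_width: 0.048
gripper_force: 0.0
wrist blue [320. 164.] [69.2 49.4] [89.8  1.4] 0.001
wrist green [319. 129.] [109.9  80. ] [91.9  1.3] 0.0
tcp [43.2  1.3] 195.7 12.5
time_s: 13.4
eef_pos: [583.5, 5.5, 315.4]
tcp_rot: [0.659, 0.752, -0.0, -0.0]
wrist_force: [-0.3, 0.2, 0.5]
grip_width: 0.049
gripper_force: 0.0
wrist blue [319.  28.] [49.7 33.8] [66.5  1.6] -1.57
wrist red [426. 346.] [12.4 10.5] [-182.8  -93.2] 0.086
wrist red [401. 282.] [52.8 37.5] [-122.8  -67.1] -1.527
wrist green [319.  45.] [79.2 57.1] [66.3  1.3] -1.57
wrist white [379. 161.] [27.5 12.4] [-21.8 -42.1] -1.51
wrist white [252. 141.] [47.3 25.3] [-7.3 51.1] 0.594
wrist white [305.   7.] [11.   8.6] [77.6 11. ] -1.57
tcp [-56.3   1.3] 315.4 13.45
scene blue [372. 256.] [73.9 63.3] [91.1 -7.5] 0.004
scene red [269. 224.] [79.8 59.2] [-148.1  -79.3] 0.084
scene green [370. 265.] [105.7  74.7] [92.4  0.1] -0.004
tcp [-56.2   1.3] 315.4 13.5
```

View pics/w7.png

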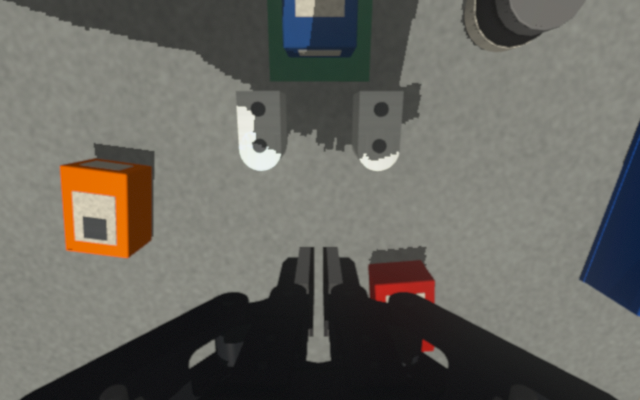

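The carton lies straight on the pad at (320,30), 2 mm or less from the pad's centre. Red and orange are where they stood, and the gripper is clear.

```bash
python3 -c "
from workcell import robot
print(robot.job_done())"
```

```text
the job is handed in; nothing more can be done
None
```

I pushed the blue carton through the gap and left it straight on the green pad, about 2 mm from the pad's centre by the wrist camera. The red carton had not moved, I touched nothing else, and I handed the job in at about 13.5 s; no verdict was returned.

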